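Clip the size chart to its counter stand

TASK

Squeeze the handles of the spring clamp to take it off its rack, and clip it over the top edge of the leaning size chart, about the middle, so that its jaws grip the chart and the stand's back plate together, with both rubber pads wholly below the edge and the clamp in line with the slope of the board. Then let go; leave the chart resting in its stand and do not shift the tape measure or the shackle.

Things in the scene. Friction and masses are not known exactly. Their poses are not given: they have to be found in the camera images.
- clamp_handles (a point): Spring clamp 110 mm tall, two steel levers on a sprung pin, black handle grips up, rubber pads down. This point: midway between the handles to squeeze, 45 mm above the pin. x = way handles and jaws open, y = along the pin, z = jaws to handles. Handles 32 mm wide (y), 18 mm more above this point; over their outer faces here 46 mm when clipped on (spread 14 deg each), 22 mm when fully squeezed.
- clamp_pads (a point): Midway between the clamp's rubber pads when it grips a plate, 82 mm below clamp_handles along z; same axes. Pads 40 mm wide (y), 18 mm high (9 mm up and down from this point); gap 10 mm gripping, 24 (pads' top) to 33 mm (tips) fully open. The pin's underside, 32 mm above this point, stops the edge of a plate.
- clamp_jaw (a joint): Opening of the clamp, rad: 0 = gripping 10 mm with pads parallel (rack blade, or chart plus stand plate); -0.2 = shut on nothing; 0.5 = fully open, at its stop, handles parallel. Spring: about 8 N at the handles at 0, 15 N at 0.5; a grip of 25 to 60 N holds it at the stop. Shuts when released.
- clamp: Spring clamp, 0.11 kg; origin at the pin's centre, axes as clamp_handles. Frame and points ride on one lever (at -x): true middle plane when clipped on, turned 0.25 rad about the pin when squeezed fully. At the start upright on the rack's blade, pin 14 mm above its top edge. May be held either way round.
- rack: Fixed rack: foot 100 x 110 x 12 mm with one upright aluminium blade 10 mm thick (x), 90 mm long (y), top edge 100 mm above the counter. Origin under its centre, z up. The clamp's pads reach 32 mm down the blade.
- stand: Fixed sloping stand, foot 150 x 160 x 10 mm, origin under the foot's centre, z up. Its grey back plate (5 mm thick, 150 mm wide, 170 mm long up the slope) leans 25 degrees from vertical, top towards the stand's -x; the chart lies on its +x face, in a ledge with a lip at the bottom.
- stand_edge (a point): Middle of the top edge of the stand's back plate, on the face where the chart lies, 174 mm above the counter. Axes: z = up the slope (25 degrees from vertical), y = along the edge, x = square to the plate, outwards on the chart's side.
- chart_edge (a point): Middle of the chart's top edge, on its rear face where it touches the stand's plate, so in the middle of the pair (5 mm to either side in x). Axes as stand_edge, level with it up the slope; shifted along the edge by up to 8 mm.
- chart: Loose rigid white chart board 140 mm wide, 170 mm long up the slope, 5 mm thick, 0.2 kg, leaning on the stand. Its frame is that of the stand (origin under the stand's foot, z up).
- tape_measure: Bystander, to be left alone: black tape measure 45 x 62 x 60 mm tall. Origin at its underside.
- shackle: Bystander, to be left alone: steel bow shackle lying flat, about 65 x 70 x 18 mm. Origin at its underside.

How it is judged (in metres and radians):
On the way:
1. the clamp's jaws are squeezed open by its handles and it is lifted clear of the rack (value of joint clamp_jaw above 0.2 rad and distance of clamp from where it was at the start of the episode above 0.05 m and contact force between the fingers and clamp above 3 N), for 0.1 s.
At the end, for the whole second after the job is handed in: Released and still, pressing on chart and stand; pads centred within 30 mm of the chart's mid-edge, 9 to 40 mm below it, within 8 mm of its plane; in line with the slope within 0.2 rad; jaw angle -0.1 to 0.12; chart edge within 10 mm up the slope and 18 mm in all of stand_edge (x of clamp_pads in the frame of chart_edge between -0.008 and 0.008 m and y of clamp_pads in the frame of chart_edge between -0.03 and 0.03 m and z of clamp_pads in the frame of chart_edge between -0.04 and -0.009 m and angle between the z axis of clamp and the z axis of chart_edge, either way round below 0.2 rad and angle between the y axis of clamp and the y axis of chart_edge, either way round below 0.2 rad and value of joint clamp_jaw between -0.1 and 0.12 rad and contact force between clamp and chart above 2 N and contact force between clamp and stand above 2 N and linear speed of clamp below 0.02 m/s and distance between chart_edge and stand_edge below 0.018 m and z of chart_edge in the frame of stand_edge between -0.01 and 0.01 m); the robot touches nothing.
It fails at once if the chart is knocked out of its place (moved over 25 mm) (distance of chart_edge from where it was at the start of the episode above 0.025 m).
It fails at once if the tape measure or the shackle is shifted over 30 mm (distance of any of tape_measure, shackle from where it was at the start of the episode above 0.03 m).
It also fails if it takes over 38 s, if anything falls off the work surface, if the arm or the gripper's body presses on something with over 40 N, if the wrist force passes 120 N, or if a joint passes its speed limit or range.

ROBOT

A 6-joint arm with a two-finger parallel gripper is mounted at the origin on the work surface. World frame = base frame: x ahead of the robot, y to its left, z up, the work surface at z = 0. Lengths are in mm, angles in rad, forces in N, time in s.
With the tool pointing down it reaches from about 350 to 725 mm from the base axis. Payload 4.3 kg.
Tool frame: the origin (TCP) lies on the centre line of the jaws, within the pads' length; the fingertips stand 22 mm ahead of it and the grasp point (between the pads) lies 3 mm ahead of it; z points along the fingers, y is the line along which they close (so a half turn about z gives the same grasp; the last joint's range is limited). The gripper opens to 85 mm and grips with 20 to 120 N. Pads are 22 mm wide; open, the fingers measure 114 mm over their backs; the gripper's body (76 mm by 85 mm) begins 54 mm behind the grasp point. The pads swing forward as they close: fully open they stand 13 mm farther back than shut.
Start: joints at [1.215, 0.377, 0.081, 1.274, 0, 1.46], TCP at [139.92, 557.752, 253.329] pointing down, gripper open.
Joint ranges: [-2.72, 2.72], [-0.84, 1.66], [-1.02, 1.22], [-1.77, 2.12], [-1.37, 1.28], [-3.14, 3.14]. Speed limits (rad/s): [2.57, 2.57, 3.14, 3.14, 3.14, 3.14].

INTERFACE

Orientations are given as a rotation vector (axis times angle).
In Python, from workcell import robot gives the robot as it stands.
- The arm moves only by the tool apply_moves, never from a script. Its argument "steps" is a list of rows, each an object with "travel": the shift along the tool's x, y, z each as a share of 0.25 m, from -1 to 1, a list of three; "twist": the turn, a rotation vector about the tool's x, y, z each as a share of 30 degrees, from -1 to 1, a list of three. A call has 1 to 5 rows; each row is the pose to reach, as a shift and turn from the pose commanded when the call began, along the tool's axes at that moment; what a row does not reach only later rows make up. A row lasts 1/10 s, in which the tool goes at most 50 mm and 8.59 degrees, less where a joint would pass 70% of its speed; a pose out of reach is approached as far as the arm can. A call with a number of a shift or a turn outside -1 to 1 is refused whole. A call with a gripper value outside its range is refused whole. "claw" is the opening, from -1 (shut) to 1 (fully open), set as the call begins (left out, the last holds). The fingers move at their own pace and stop on an object; the grip force is fixed at half the most. Time passes only in rows, so rows that repeat a pose let the fingers close. It gives the time, the measured TCP pose, the force, the opening and the grip force at its end, in the units of the state.
- robot.sense(): the state, without advancing time (a new reading comes with each control period).
- robot.capture(name): name is "side" or "top"; returns (picture, depth): 420x560x3 uint8, red, green, blue; 420x560 float32, mm along the optical axis (not along the pixel's ray), 0 where there is no reading.
- robot.calibration(name): a dict with "camera_matrix" (3x3 intrinsics, pixels), "xyz" and "orientation" of the camera in the world. Camera axes: x right, y down, z forward; pixel columns grow to the right and rows downward; lengths in mm; the calibration is good to about 2 mm. A picture is of the moment at which its call begins. calibration takes no time and is no camera call.
- robot.hand_in(): hands the job in; it is judged then, once.
Trained networks look in the newest picture that a camera, given by its name, has taken for a name from the list of things; names that differ only in an ending like _2 or _b are one class to them, and where a whole thing is asked for, a point or a joint stands for the part that bears it (a point fixed in the world has none). Each returns a list of dicts, best first, with "confidence" (0 to 1); they miss things now and then, are a little off and sometimes report something else, mostly with a low value. They report only what shows in the picture. A call takes as long as a camera call.
- robot.find_in(camera, thing): "rect" ([left, top, right, bottom] in pixels, round what is visible of it).
- robot.cut_out(camera, thing): "region" (420x560 bool, what is visible of it) and "rect" ([left, top, right, bottom] in pixels, round what is visible of it).
The state is a dict: "clock": time; "joints": joint angles; "joint_velocities": joint speeds; "tau": joint torques, N m; "tcp_pos": TCP position; "orientation": TCP orientation; "wrist_force": force on the tool from outside, world axes, zero at the start; "moment": the same for the moment, N m; "finger_gap": finger opening in mm; "finger_force": force on a finger pad.
Only numpy, scipy, OpenCV 4.12 (cv2) and the standard library are available. Lean on these libraries where they do the work, as an engineer would, in place of code of your own. Each camera call takes 0.05 s, during which the arm holds its last target. There are 200 camera calls.

## Working session

There is one attempt and no reset: what is moved stays moved. The work goes in short steps, Python scripts to look and compute and a tool call to move; the robot and the scene stay as the last step left them, time stands still between calls to the robot, and variables do not carry over. Pictures are saved under pics/ and viewed, at most 10 in all, crops included, and the job is handed in when it is done.

Besides the shell and the picture viewer there is one more tool, called after "Request:" by a JSON object that holds its "method" and its "body", one argument or row to a line. apply_moves: Moves the arm, as the interface text tells. Shift numbers are shares of 0.25 m and turn numbers shares of 30 degrees, none past 1 either way. Its arguments: {"type":"object","properties":{"steps":{"type":"array","items":{"type":"object","properties":{"travel":{"type":"array","items":{"type":"number"}},"twist":{"type":"array","items":{"type":"number"}}}}},"claw":{"type":"number"}},"required":["steps"]}

```bash
mkdir -p pics; cat > h.py <<'E'
import numpy as np,cv2
from scipy.spatial.transform import Rotation as R
from workcell import robot
def cloud(cam,depth):
    c=robot.calibration(cam);K=np.array(c["camera_matrix"])
    v,u=np.mgrid[:420,:560]
    P=np.stack([(u-K[0,2])/K[0,0]*depth,(v-K[1,2])/K[1,1]*depth,depth],-1)
    return P@R.from_rotvec(c["orientation"]).as_matrix().T+np.array(c["xyz"])
E
python3 - <<'E'
from h import *
ims=[]
for cam in("side","top"):
    p,d=robot.capture(cam);np.savez(f"/tmp/{cam}.npz",p=p,d=d)
    cv2.imwrite(f"pics/{cam}0.png",p[...,::-1])
    W=cloud(cam,d);c=robot.calibration(cam);print(cam,c["xyz"],c["orientation"])
    for t in("clamp","rack","stand","chart","tape_measure","shackle"):
        for r in robot.cut_out(cam,t)[:2]:
            m=r["region"]&(d>0);q=W[m]
            np.save(f"/tmp/{cam}_{t}.npy",q) if r["confidence"]>.4 else 0
            print(t,round(r["confidence"],2),r["rect"],np.percentile(q,[2,50,98],axis=0).round().tolist() if len(q) else 0)
print(robot.sense())
E
```

```text
side [284.44845088 490.64943108 715.37492878] [-0.72359322  2.63800506 -1.08385479]
clamp 0.86 [168.9, 224.4, 204.1, 287.2] [[616.0, 165.0, 71.0], [634.0, 186.0, 138.0], [667.0, 202.0, 177.0]]
rack 0.81 [163.4, 248.1, 239.2, 332.6] [[588.0, 133.0, 6.0], [629.0, 191.0, 15.0], [690.0, 232.0, 100.0]]
stand 0.91 [265.9, 116.5, 350.3, 211.0] [[543.0, -298.0, 2.0], [606.0, -201.0, 10.0], [681.0, -140.0, 172.0]]
chart 0.72 [284.4, 105.8, 331.1, 171.2] [[601.0, -287.0, 76.0], [605.0, -242.0, 175.0], [645.0, -152.0, 176.0]]
tape_measure 0.87 [221.3, 201.3, 254.9, 246.6] [[650.0, -28.0, -0.0], [666.0, 17.0, 52.0], [698.0, 39.0, 61.0]]
shackle 0.73 [284.4, 246.8, 326.0, 282.7] [[482.0, -32.0, -0.0], [502.0, 7.0, 11.0], [545.0, 40.0, 20.0]]
top [ 408.11068145   15.29656098 1033.92285549] [-2.03116898  2.20522482 -0.22225914]
clamp 0.76 [157.0, 173.6, 188.7, 210.1] [[615.0, 165.0, 75.0], [649.0, 180.0, 134.0], [667.0, 200.0, 179.0]]
clamp 0.27 [353.0, 169.2, 446.8, 199.3] [[599.0, -290.0, 26.0], [630.0, -220.0, 123.0], [674.0, -153.0, 177.0]]
rack 0.71 [155.1, 187.0, 219.9, 239.2] [[587.0, 120.0,
[... 502 characters left out ...]
 'joints': array([ 1.21472061e+00,  3.77267197e-01,  8.10748108e-02,  1.27439984e+00,
       -7.84836889e-07,  1.46048887e+00]), 'joint_velocities': array([ 5.58786477e-04,  5.27008022e-05, -1.23552911e-03, -1.23267910e-03,
        1.91261786e-03,  2.11929107e-04]), 'tau': array([ 4.47729017e-04, -4.63363838e+01,  2.70099664e+01, -2.43031727e-04,
        2.53709101e-05, -1.77402519e-06]), 'tcp_pos': array([139.92125363, 557.78748713, 253.37715365]), 'orientation': array([3.85075135e-01, 3.11785508e+00, 3.11635144e-04]), 'wrist_force': array([ 0.12088747, -0.26741115, -0.14221285]), 'moment': array([ 0.05991845, -0.0506539 , -0.02114739]), 'finger_force': 0.0, 'finger_gap': 85.15815690544484}
```

```bash
python3 - <<'E'
from h import *
a=np.load("/tmp/side.npz")["p"][90:350,140:370];b=np.load("/tmp/top.npz")["p"][150:290,140:460]
A=cv2.resize(a,None,fx=2,fy=2);B=cv2.resize(b,None,fx=1,fy=1)
o=np.zeros((520,790,3),np.uint8);o[:520,:460]=A;o[:140,465:785]=B
o[150:150+300,465:785]=cv2.resize(np.load("/tmp/top.npz")["p"][165:245,145:230],(320,300))
cv2.imwrite("pics/c1.png",o[...,::-1])
def rect(q):
    (c,s,an)=cv2.minAreaRect(q[:,:2].astype(np.float32));return np.round(c,1),np.round(s,1),round(an,1)
def yaw(q):
    e=q[:,:2]-q[:,:2].mean(0);v=np.linalg.svd(e,full_matrices=False)[2][0];return np.degrees(np.arctan2(v[1],v[0])).round(1),q[:,:2].mean(0).round(1),len(q)
for cam in("side","top"):
    d=np.load(f"/tmp/{cam}.npz")["d"];W=cloud(cam,d).reshape(-1,3)
    def box(x0,x1,y0,y1,z0,z1):
        return W[(W[:,0]>x0)&(W[:,0]<x1)&(W[:,1]>y0)&(W[:,1]<y1)&(W[:,2]>z0)&(W[:,2]<z1)]
    print(cam)
    q=box(560,720,100,260,8,17);print("rack foot",rect(q),len(q))
    q=box(560,720,100,260,94,105);print("blade top",rect(q),yaw(q))
    q=box(580,700,140,230,150,200);print("clamp grips",rect(q),q[:,2].max(),yaw(q))
    for lo in(150,160,170):
        s=q[(q[:,2]>lo)&(q[:,2]<lo+10)];print(lo,rect(s) if len(s)>3 else 0,len(s))
    q=box(500,720,-320,-120,7,14);print("stand foot",rect(q),len(q))
    q=box(570,660,-310,-130,171,182);print("chart top",rect(q),yaw(q))
    q=box(580,680,-300,-140,70,160);
    # plane ransac-ish
    for _ in range(4):
        c=q.mean(0);n=np.linalg.svd(q-c,full_matrices=False)[2][2];r=(q-c)@n;q=q[abs(r)<max(2,2*np.median(abs(r)))]
    print("plane n",n.round(3),c.round(1),len(q),np.median(abs(r)))
E
```

```text
side
rack foot (array([640.6, 175.9]), array([110.4, 101.2]), 77.4) 1368
blade top (array([637.6, 176.2]), array([91.1, 24.2]), 72.5) (np.float64(77.5), array([638.5, 180.6]), 282)
clamp grips (array([642.7, 183. ]), array([32.2, 55.9]), 77.0) 179.05165379421533 (np.float64(166.2), array([645.7, 183.1]), 502)
150 (array([641.8, 183.2]), array([32. , 44.5]), 77.1) 144
160 (array([641.1, 183.2]), array([32.2, 49.5]), 76.7) 151
170 (array([642.7, 183. ]), array([31.7, 55.8]), 77.3) 207
stand foot (array([ 616.4, -220.3]), array([150.4, 163.5]), 3.1) 2273
chart top (array([ 600.1, -221.6]), array([ 10.4, 153.3]), 3.4) (np.float64(93.1), array([ 600.2, -219.3]), 206)
plane n [ 0.932 -0.079  0.354] [ 618.2 -178.9  117.7] 175 3.233543602488158
top
rack foot (array([640.4, 176.8]), array([110.8, 100.7]), 77.2) 1487
blade top (array([639.1, 176.7]), array([89. , 25.1]), 85.7) (np.float64(77.6), array([637.7, 170.1]), 197)
clamp grips (array([642. , 183.9]), array([32.1, 54.9]), 77.5) 180.387285646652 (np.float64(168.7), array([648.2, 181.3]), 293)
150 (array([639.9, 182.3]), array([31.9, 41.6]), 83.5) 54
160 (array([641.9, 183.6]), array([31.6, 48.1]), 77.5) 76
170 (array([641.9, 183.8]), array([31.6, 54.9]), 77.0) 159
stand foot (array([ 617. , -218.5]), array([152. , 160.8]), 3.2) 3137
chart top (array([ 601. , -220.1]), array([ 12. , 149.7]), 3.0) (np.float64(93.3), array([ 600.6, -221.2]), 511)
plane n [0.905 0.052 0.422] [ 629.9 -223.7  121.8] 783 0.26263617577247694
```

View pics/c1.png

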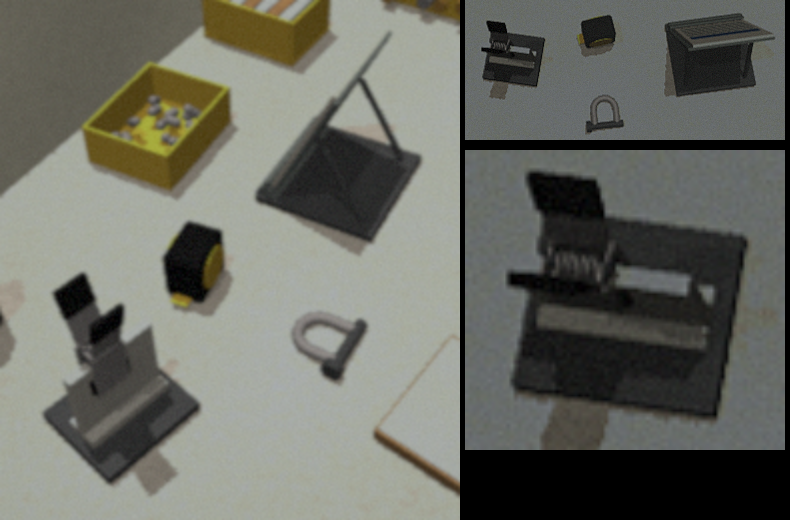

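The picture agrees with the networks: the clamp is on the rack's far end (side view around 187,255), and the chart faces away from the robot with its top edge near (600,-220). Clamp handles are at (642,183), with the blade's yaw 77.4°. Setting out.

```bash
cat >> h.py <<'E'
def Rt(yaw_y,tilt=0):
    "tool y horizontal yaw (deg); tool z down, tilted about tool x so z leans toward tool y's heading"
    y=np.array([np.cos(np.radians(yaw_y)),np.sin(np.radians(yaw_y)),0]);z=np.array([0,0,-1.])
    t=np.radians(tilt);z,y=np.cos(t)*z+np.sin(t)*y,np.cos(t)*y-np.sin(t)*z
    return R.from_matrix(np.stack([np.cross(y,z),y,z],1))
def plan(pos,Rg):
    s=robot.sense();p=s["tcp_pos"];R0=R.from_rotvec(s["orientation"])
    w=(R0.inv()*Rg).as_rotvec();d=R0.inv().apply(np.array(pos)-p)
    n=int(np.ceil(max(abs(d).max()/250,abs(np.degrees(w)).max()/30,1e-9)))
    for k in range(n):
        Rk=R0*R.from_rotvec(w*k/n);dk=Rk.inv().apply(R0.apply(d))/n
        print("travel",(dk/250).round(3).tolist(),"twist",(np.degrees(w/n)/30).round(3).tolist())
E
python3 -c "
from h import *
plan((642.3,183.3,265),Rt(-12.6))"
```

```text
travel [-0.771, -0.321, -0.016] twist [0.0, -0.0, 0.984]
travel [-0.829, 0.1, -0.015] twist [0.0, -0.0, 0.984]
travel [-0.673, 0.496, -0.015] twist [0.0, -0.0, 0.984]
```

Request:
{"method": "apply_moves", "body": {
  "steps": [
    {"travel":[-0.771,-0.321,-0.016],"twist":[0,0,0.984]},
    {"travel":[-0.771,-0.321,-0.016],"twist":[0,0,0.984]},
    {"travel":[-0.771,-0.321,-0.016],"twist":[0,0,0.984]},
    {"travel":[-0.771,-0.321,-0.016],"twist":[0,0,0.984]},
    {"travel":[-0.771,-0.321,-0.016],"twist":[0,0,0.984]}
  ],
  "claw": 1
}}

```text
clock: 1.2
tcp_pos: [311.0, 430.3, 257.6]
orientation: [1.176, 2.911, 0.0]
wrist_force: [-0.9, 0.7, -0.3]
finger_gap: 85.6
finger_force: 0.0
```

Request:
{"method": "apply_moves", "body": {
  "steps": [
    {"travel":[-0.829,0.1,-0.015],"twist":[0,0,0.984]},
    {"travel":[-0.829,0.1,-0.015],"twist":[0,0,0.984]},
    {"travel":[-0.829,0.1,-0.015],"twist":[0,0,0.984]},
    {"travel":[-0.829,0.1,-0.015],"twist":[0,0,0.984]},
    {"travel":[-0.829,0.1,-0.015],"twist":[0,0,0.984]}
  ]
}}

```text
clock: 1.7
tcp_pos: [478.4, 305.5, 260.9]
orientation: [1.877, 2.517, 0.001]
wrist_force: [-0.9, 0.4, 0.0]
finger_gap: 85.3
finger_force: 0.0
```

Request:
{"method": "apply_moves", "body": {
  "steps": [
    {"travel":[-0.673,0.496,-0.015],"twist":[0,0,0.984]},
    {"travel":[-0.673,0.496,-0.015],"twist":[0,0,0.984]},
    {"travel":[-0.673,0.496,-0.015],"twist":[0,0,0.984]},
    {"travel":[-0.673,0.496,-0.015],"twist":[0,0,0.984]},
    {"travel":[-0.673,0.496,-0.015],"twist":[0,0,0.984]}
  ]
}}

```text
clock: 2.2
tcp_pos: [645.3, 180.3, 263.4]
orientation: [2.456, 1.958, -0.0]
wrist_force: [0.2, 1.1, -0.3]
finger_gap: 85.5
finger_force: 0.0
```

```bash
python3 -c "
from h import *
s=robot.sense();print(s['tcp_pos'],s['clock'],s['joints'])
plan((642.3,183.3,162),Rt(-12.6))"
```

```text
[645.27772003 180.28323968 263.42001648] 2.2 [ 1.78264123e-01  5.89890771e-01  4.45470874e-01  1.42615364e+00
 -1.02288772e-03  1.97385709e+00]
travel [0.009, -0.015, 0.406] twist [0.001, 0.002, -0.009]
```

Request:
{"method": "apply_moves", "body": {
  "steps": [
    {"travel":[0,0,0.1],"twist":[0,0,0]},
    {"travel":[0,0,0.16],"twist":[0,0,0]},
    {"travel":[0,0,0.16],"twist":[0,0,0]}
  ]
}}

```text
clock: 2.5
tcp_pos: [639.9, 184.1, 222.0]
orientation: [-2.448, -1.964, 0.007]
wrist_force: [0.2, 0.2, -0.7]
finger_gap: 85.5
finger_force: 0.0
```

```bash
python3 -c "
from h import *
for c in ('side','top'):
    p,d=robot.capture(c);W=cloud(c,d);W=W.reshape(-1,3)
    q=W[(abs(W[:,0]-642)<35)&(abs(W[:,1]-183)<35)&(W[:,2]>152)&(W[:,2]<183)]
    print(c,len(q),cv2.minAreaRect(q[:,:2].astype(np.float32)))
    if c=='side': cv2.imwrite('pics/s2.png',cv2.resize(p[120:340,100:320],(660,600))[...,::-1][:,:,:] if 0 else cv2.resize(p[120:340,100:320],(600,600))[...,::-1])
s=robot.sense();print(s['tcp_pos'],s['clock'])
plan((642.3,183.3,162),Rt(-12.6))"
```

```text
side 461 ((642.7305297851562, 182.93783569335938), (31.8309383392334, 56.06016540527344), 76.75823211669922)
top 242 ((641.3217163085938, 182.4348602294922), (31.795475006103516, 54.87876510620117), 81.24057006835938)
[641.28128161 184.25108364 224.98550901] 2.6
travel [-0.003, 0.005, 0.252] twist [-0.002, -0.0, 0.002]
```

View pics/s2.png

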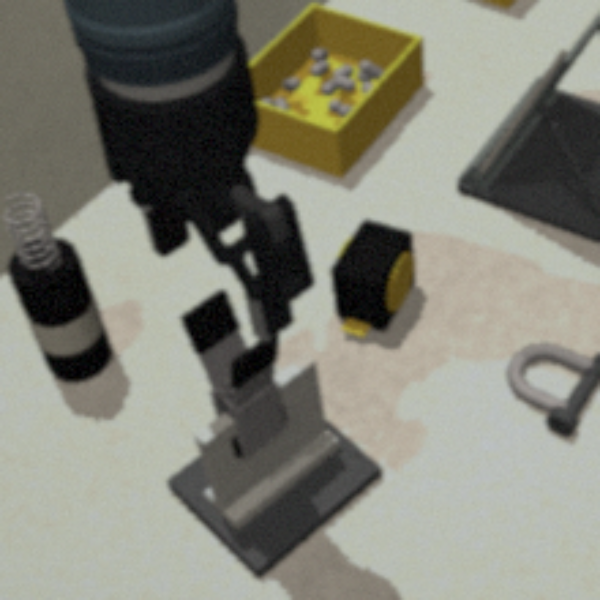

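The open fingers straddle the handles (crop about 215,310 and 255,360), in line. Descend, then squeeze.

Request:
{"method": "apply_moves", "body": {
  "steps": [
    {"travel":[-0.003,0.004,0.13],"twist":[0,0,0]},
    {"travel":[-0.003,0.004,0.25],"twist":[0,0,0]},
    {"travel":[-0.003,0.004,0.252],"twist":[0,0,0]},
    {"travel":[-0.003,0.004,0.252],"twist":[0,0,0]},
    {"travel":[-0.003,0.004,0.252],"twist":[0,0,0]}
  ]
}}

```text
clock: 3.1
tcp_pos: [644.3, 182.8, 164.5]
orientation: [2.451, 1.963, 0.006]
wrist_force: [0.1, 0.5, 0.4]
finger_gap: 85.1
finger_force: 0.0
```

Request:
{"method": "apply_moves", "body": {
  "steps": [
    {"travel":[0,0,0],"twist":[0,0,0]},
    {"travel":[0,0,0],"twist":[0,0,0]},
    {"travel":[0,0,0],"twist":[0,0,0]},
    {"travel":[0,0,0],"twist":[0,0,0]},
    {"travel":[0,0,0],"twist":[0,0,0]}
  ],
  "claw": -1
}}

```text
clock: 3.6
tcp_pos: [643.1, 182.4, 162.9]
orientation: [2.452, 1.963, 0.002]
wrist_force: [-2.1, -0.4, 5.0]
finger_gap: 20.8
finger_force: 62.9
```

Request:
{"method": "apply_moves", "body": {
  "steps": [
    {"travel":[0,0,0],"twist":[0,0,0]},
    {"travel":[0,0,0],"twist":[0,0,0]},
    {"travel":[0,0,0],"twist":[0,0,0]},
    {"travel":[0,0,0],"twist":[0,0,0]},
    {"travel":[0,0,0],"twist":[0,0,0]}
  ]
}}

```text
clock: 4.1
tcp_pos: [643.1, 182.4, 162.8]
orientation: [2.452, 1.963, 0.002]
wrist_force: [-2.0, 0.1, 5.3]
finger_gap: 21.0
finger_force: 63.0
```

Request:
{"method": "apply_moves", "body": {
  "steps": [
    {"travel":[0,0,-0.06],"twist":[0,0,0]},
    {"travel":[0,0,-0.16],"twist":[0,0,0]},
    {"travel":[0,0,-0.32],"twist":[0,0,0]},
    {"travel":[0,0,-0.48],"twist":[0,0,0]},
    {"travel":[0,0,-0.58],"twist":[0,0,0]}
  ]
}}

```text
clock: 4.6
tcp_pos: [643.5, 182.3, 309.8]
orientation: [2.451, 1.962, 0.004]
wrist_force: [1.5, 0.1, -0.8]
finger_gap: 20.9
finger_force: 62.1
```

```bash
python3 -c "
from h import *
Rg=Rt(3.2,25);z=Rg.apply([0,0,1]);e=np.array([600,-220.5,174.])
s=robot.sense();print(s['tcp_pos'],s['finger_gap'],s['wrist_force'],z)
print('final TCP',e-z*(58+3))
plan(e-z*(61+100),Rg)"
```

```text
[643.45059895 182.26278553 309.79851932] 20.91950147165784 [ 1.53572678  0.11167096 -0.80000388] [ 0.4219593   0.02359119 -0.90630779]
final TCP [ 574.26048269 -221.93906243  229.28477501]
travel [-0.842, -0.039, -0.021] twist [-0.411, 0.057, -0.26]
travel [-0.828, -0.144, -0.066] twist [-0.411, 0.057, -0.26]
```

Request:
{"method": "apply_moves", "body": {
  "steps": [
    {"travel":[-0.15,-0.007,-0.005],"twist":[-0.08,0.01,-0.05]},
    {"travel":[-0.35,-0.016,-0.01],"twist":[-0.18,0.025,-0.11]},
    {"travel":[-0.55,-0.025,-0.015],"twist":[-0.28,0.04,-0.18]},
    {"travel":[-0.72,-0.033,-0.02],"twist":[-0.36,0.05,-0.23]},
    {"travel":[-0.842,-0.039,-0.021],"twist":[-0.411,0.057,-0.26]}
  ]
}}

```text
clock: 5.1
tcp_pos: [585.8, -23.4, 311.9]
orientation: [2.196, 2.017, 0.236]
wrist_force: [-0.1, 0.5, -1.3]
finger_gap: 20.8
finger_force: 62.1
```

Request:
{"method": "apply_moves", "body": {
  "steps": [
    {"travel":[-0.2,-0.035,-0.016],"twist":[-0.1,0.014,-0.065]},
    {"travel":[-0.4,-0.07,-0.032],"twist":[-0.2,0.028,-0.13]},
    {"travel":[-0.6,-0.105,-0.048],"twist":[-0.3,0.042,-0.19]},
    {"travel":[-0.75,-0.13,-0.06],"twist":[-0.38,0.052,-0.24]},
    {"travel":[-0.828,-0.144,-0.066],"twist":[-0.411,0.057,-0.26]}
  ]
}}

```text
clock: 5.6
tcp_pos: [529.7, -227.4, 316.7]
orientation: [1.933, 2.037, 0.447]
wrist_force: [0.8, 0.2, -1.0]
finger_gap: 21.1
finger_force: 62.1
```

Request:
{"method": "apply_moves", "body": {
  "steps": [
    {"travel":[0,0,0],"twist":[0,0,0]},
    {"travel":[0,0,0],"twist":[0,0,0]},
    {"travel":[0,0,0],"twist":[0,0,0]}
  ]
}}

```text
clock: 5.9
tcp_pos: [532.0, -223.2, 317.0]
orientation: [1.93, 2.043, 0.45]
wrist_force: [-0.5, 0.5, -2.1]
finger_gap: 21.4
finger_force: 62.1
```

```bash
cat > look.py <<'E'
from h import *
import sys
Rg=Rt(3.2,25);ax=Rg.as_matrix();z=ax[:,2];e=np.array([600,-220.5,174.])
# chart_edge axes: x = tool y, z = -tool z, y = z cross x
M=np.stack([ax[:,1],np.cross(-z,ax[:,1]),-z],1)
ims=[]
for c in ('side','top'):
    p,d=robot.capture(c);W=(cloud(c,d).reshape(-1,3)-e)@M
    g=lambda a,b,y0,y1:W[(W[:,2]>a)&(W[:,2]<b)&(W[:,1]>y0)&(W[:,1]<y1)&(abs(W[:,0])<45)&(W[:,2]<400)]
    q=g(-12,6,-85,-45);q2=g(-12,6,45,85)
    for k in(q,q2): print(c,'board ends x,y,z pct',np.percentile(k,[2,50,98],axis=0).round(1).tolist() if len(k)>5 else len(k))
    for lo in range(-20,180,15):
        k=g(lo,lo+15,-30,30)
        if len(k)>5: print(lo,len(k),np.percentile(k,[2,50,98],axis=0)[:,:2].round(1).tolist())
    m=((abs(W)<[90,110,140]).all(1)).reshape(420,560);v,u=np.where(m)
    r0,c0=max(0,int(v.mean())-70),max(0,int(u.mean())-65)
    ims.append(cv2.resize(p[r0:r0+140,c0:c0+130],(390,420)))
cv2.imwrite(sys.argv[1],np.hstack(ims)[...,::-1])
s=robot.sense();print(s['tcp_pos'],s['finger_gap'],s['wrist_force'],s['clock'])
print('tcp in edge frame',((s['tcp_pos']-e)@M).round(1))
plan(e-z*float(sys.argv[2]),Rg)
E
python3 look.py pics/l1.png 61
```

```text
side board ends x,y,z pct [[-4.8, -75.8, -6.4], [-0.1, -60.7, -0.3], [4.9, -45.4, 1.9]]
side board ends x,y,z pct [[-4.6, 47.4, -10.2], [-0.6, 63.6, -1.2], [4.8, 74.0, 1.9]]
-5 87 [[-4.8, -28.3], [-0.0, 0.8], [4.9, 28.9]]
55 71 [[-26.4, -12.1], [-17.8, 17.3], [21.0, 21.8]]
70 90 [[-23.9, -14.6], [-14.9, 13.0], [17.9, 21.9]]
85 89 [[-19.3, -12.0], [-6.4, 15.5], [14.1, 19.4]]
100 153 [[-15.0, -14.2], [-2.6, 12.8], [10.4, 19.4]]
115 34 [[-12.2, -7.3], [4.6, 15.2], [7.9, 17.4]]
130 58 [[-19.3, 4.5], [3.8, 14.9], [15.4, 19.2]]
145 156 [[-24.1, 4.5], [3.9, 10.8], [21.8, 18.4]]
160 194 [[-24.5, -11.2], [-6.5, 8.7], [22.0, 18.3]]
175 216 [[-41.1, -5.1], [11.2, 11.7], [40.1, 14.4]]
top board ends x,y,z pct [[-3.7, -62.0, -11.0], [3.5, -51.0, -1.0], [5.3, -45.1, 2.2]]
top board ends x,y,z pct [[-5.0, 46.0, -11.4], [-0.0, 59.6, -0.5], [5.2, 75.5, 2.2]]
-20 52 [[4.1, -27.6], [4.8, 5.3], [5.2, 28.1]]
-5 93 [[-5.1, 5.5], [0.7, 18.1], [5.2, 29.7]]
55 95 [[-23.3, -13.0], [19.2, 10.8], [21.3, 23.0]]
70 157 [[-20.5, -13.1], [15.6, 7.4], [19.1, 22.7]]
85 127 [[-16.0, -13.0], [12.4, 7.2], [15.0, 19.9]]
100 145 [[-12.0, -4.5], [3.3, 14.1], [11.3, 20.0]]
115 68 [[-11.0, -4.3], [-8.1, 12.3], [8.9, 18.1]]
130 63 [[-16.5, -3.2], [-6.9, 12.9], [15.7, 18.7]]
145 132 [[-24.6, 2.1], [6.1, 12.4], [22.5, 19.0]]
160 175 [[-16.9, 0.6], [-7.6, 12.2], [22.7, 18.9]]
175 169 [[-40.7, -4.9], [18.9, 13.3], [39.0, 15.4]]
[ 532.22826571 -222.97497657  317.20617228] 20.676221543272554 [-0.3839084   0.33503437 -2.48754604] 6.0
tcp in edge frame [ -0.9   1.3 158.4]
travel [-0.006, 0.005, 0.39] twist [-0.007, -0.002, 0.003]
```

View pics/l1.png

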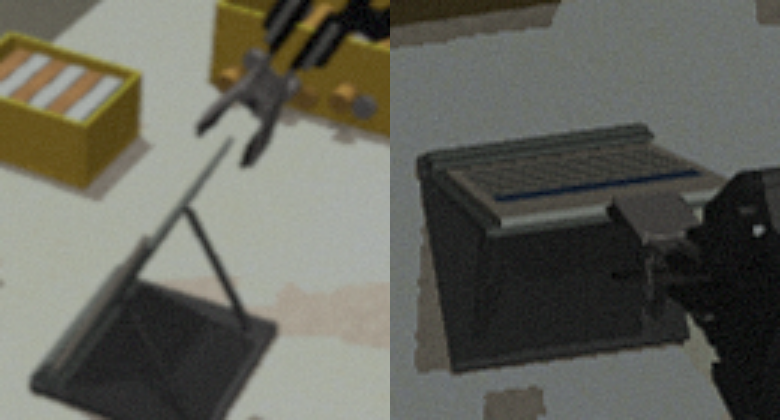

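The open jaws stand just above the board's top edge (left view about 230,145), centred to 1–2 mm and aligned with the slope. Sliding down along the slope.

Request:
{"method": "apply_moves", "body": {
  "steps": [
    {"travel":[-0.006,0.008,0.07],"twist":[-0.007,0,0]},
    {"travel":[-0.006,0.008,0.14],"twist":[-0.007,0,0]},
    {"travel":[-0.006,0.008,0.19],"twist":[-0.007,0,0]},
    {"travel":[-0.006,0.008,0.2],"twist":[-0.007,0,0]}
  ]
}}

```text
clock: 6.4
tcp_pos: [554.4, -223.0, 270.7]
orientation: [1.929, 2.043, 0.453]
wrist_force: [-0.2, -0.0, -0.6]
finger_gap: 21.0
finger_force: 62.1
```

Request:
{"method": "apply_moves", "body": {
  "steps": [
    {"travel":[0,0,0.05],"twist":[0,0,0]},
    {"travel":[0,0,0.1],"twist":[0,0,0]},
    {"travel":[0,0,0.15],"twist":[0,0,0]},
    {"travel":[0,0,0.19],"twist":[0,0,0]},
    {"travel":[0,0,0.19],"twist":[0,0,0]}
  ]
}}

```text
clock: 6.9
tcp_pos: [574.7, -223.6, 230.9]
orientation: [1.928, 2.038, 0.452]
wrist_force: [-6.5, 1.1, 7.7]
finger_gap: 20.9
finger_force: 64.0
```

```bash
python3 look.py pics/l2.png 61
```

```text
side board ends x,y,z pct [[-2.2, -76.1, -4.8], [2.2, -60.1, -0.2], [5.9, -46.2, 2.1]]
side board ends x,y,z pct [[-4.6, 45.5, -10.4], [-0.1, 62.2, -0.8], [5.8, 74.6, 2.1]]
-20 60 [[-19.8, -17.0], [-4.8, 10.1], [19.6, 16.8]]
-5 148 [[-15.2, -17.3], [-0.4, 13.0], [15.0, 27.5]]
10 71 [[-11.3, -17.4], [-0.1, 8.7], [11.8, 15.3]]
25 27 [[-9.6, 4.9], [7.0, 12.6], [10.9, 15.1]]
40 83 [[-21.3, 2.2], [5.9, 9.1], [23.7, 15.6]]
55 118 [[-22.5, -4.7], [6.2, 7.7], [23.9, 15.8]]
70 145 [[-27.3, -14.3], [-4.3, 5.7], [26.9, 14.6]]
85 266 [[-41.3, -11.3], [-11.2, 8.0], [42.1, 12.3]]
100 176 [[-44.0, -12.3], [-4.6, 9.5], [44.1, 16.2]]
115 203 [[-43.9, -2.7], [0.2, 9.2], [44.1, 16.7]]
130 283 [[-43.6, 1.2], [0.4, 8.8], [43.0, 18.7]]
145 316 [[-41.2, -6.5], [-1.2, 8.5], [42.2, 17.7]]
160 73 [[-36.0, 2.9], [-19.0, 17.2], [37.4, 29.7]]
175 157 [[-35.9, 3.9], [-18.4, 22.7], [36.7, 29.6]]
top board ends x,y,z pct [[-2.4, -73.8, -8.4], [3.5, -70.7, 0.1], [6.0, -66.2, 3.1]]
top board ends x,y,z pct [[-5.0, 45.4, -10.7], [-0.1, 59.0, -0.5], [6.1, 75.7, 2.8]]
-20 120 [[-16.4, -14.5], [16.4, 7.6], [19.6, 28.5]]
-5 163 [[-11.4, -12.9], [4.5, 15.2], [15.6, 29.4]]
10 77 [[-9.4, -5.7], [1.1, 12.5], [12.6, 16.8]]
25 44 [[-8.3, -5.7], [-6.1, 9.0], [12.0, 15.4]]
40 62 [[-20.5, 0.2], [6.9, 9.8], [24.4, 16.1]]
55 91 [[-17.5, 0.4], [9.1, 10.1], [24.7, 16.3]]
70 100 [[-16.7, 0.3], [-6.2, 9.8], [24.4, 15.7]]
85 169 [[-41.3, -7.0], [27.2, 6.3], [41.4, 12.9]]
100 76 [[-43.6, 2.9], [22.9, 10.8], [43.9, 16.3]]
115 50 [[-44.9, 3.5], [19.9, 12.8], [44.2, 16.5]]
130 57 [[12.1, -1.3], [25.8, 10.3], [44.7, 18.9]]
145 111 [[28.0, -8.7], [39.1, 3.0], [44.2, 10.5]]
160 62 [[24.5, -8.5], [37.2, 5.5], [38.4, 27.3]]
175 129 [[2.6, -14.4], [33.6, 15.8], [38.2, 29.5]]
[ 574.75902758 -223.59413493  230.87029881] 21.227619916592197 [-7.58832963  1.46192709  9.10293524] 7.0
tcp in edge frame [ 1.  -1.7 62.3]
travel [0.007, -0.004, 0.005] twist [0.003, 0.002, 0.0]
```

View pics/l2.png

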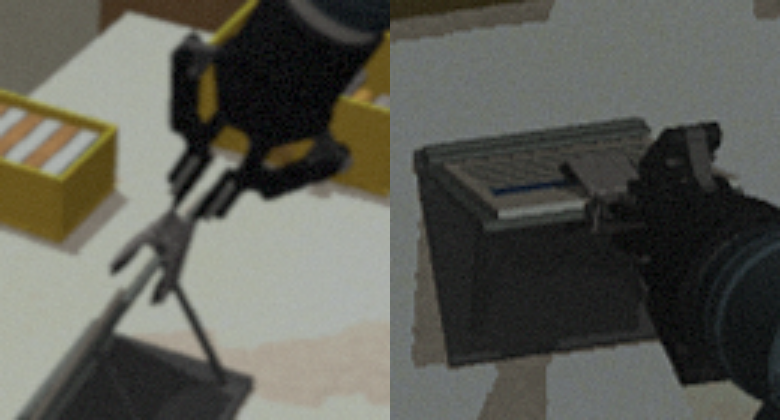

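Pin has touched the edge (11 N up the slope), with the jaws straddling the board (left view about 150,270). Backing off 5 mm, then releasing.

Request:
{"method": "apply_moves", "body": {
  "steps": [
    {"travel":[0.007,-0.002,-0.02],"twist":[0,0,0]},
    {"travel":[0.007,-0.002,-0.02],"twist":[0,0,0]},
    {"travel":[0.007,-0.002,-0.02],"twist":[0,0,0]}
  ]
}}

```text
clock: 7.3
tcp_pos: [572.1, -221.7, 233.8]
orientation: [1.928, 2.039, 0.453]
wrist_force: [0.7, -0.7, -1.7]
finger_gap: 21.1
finger_force: 62.5
```

Request:
{"method": "apply_moves", "body": {
  "steps": [
    {"travel":[0,0,0],"twist":[0,0,0]},
    {"travel":[0,0,0],"twist":[0,0,0]},
    {"travel":[0,0,0],"twist":[0,0,0]},
    {"travel":[0,0,0],"twist":[0,0,0]},
    {"travel":[0,0,0],"twist":[0,0,0]}
  ],
  "claw": 0.0
}}

```text
clock: 7.8
tcp_pos: [572.1, -221.8, 234.0]
orientation: [1.928, 2.039, 0.452]
wrist_force: [0.2, 0.2, -1.1]
finger_gap: 42.5
finger_force: 7.3
```

```bash
python3 look.py pics/l3.png 61
```

```text
side board ends x,y,z pct [[-4.7, -75.9, -3.1], [-0.3, -60.4, -0.1], [4.8, -46.4, 1.8]]
side board ends x,y,z pct [[-4.6, 46.5, -9.9], [-0.6, 63.1, -0.4], [4.9, 75.3, 1.3]]
-20 66 [[-16.8, -8.7], [-6.7, 14.7], [14.6, 21.5]]
-5 80 [[-15.2, -14.3], [-0.4, 15.9], [13.4, 29.0]]
10 136 [[-13.3, -15.2], [-1.1, 11.3], [11.1, 18.9]]
25 43 [[-13.8, -11.8], [8.4, 11.6], [12.7, 16.1]]
40 67 [[-29.5, -11.8], [11.2, 10.4], [27.5, 16.7]]
55 141 [[-34.0, -7.9], [12.4, 9.5], [33.9, 17.8]]
70 171 [[-33.3, -13.4], [14.5, 7.9], [33.0, 16.8]]
85 154 [[-43.2, -8.6], [22.6, 9.7], [43.0, 14.0]]
100 159 [[-44.4, -12.7], [-19.7, 9.8], [44.5, 17.4]]
115 177 [[-27.6, -2.2], [0.1, 14.0], [27.3, 18.2]]
130 244 [[-36.9, 3.3], [0.6, 11.3], [39.4, 20.1]]
145 365 [[-42.7, -4.8], [-1.0, 10.4], [42.2, 20.3]]
160 80 [[-38.3, -4.0], [-24.9, 9.9], [38.4, 28.8]]
175 133 [[-36.8, 5.8], [-20.5, 22.6], [36.1, 29.8]]
top board ends x,y,z pct [[-4.2, -74.5, -10.4], [1.9, -70.9, -0.6], [5.0, -64.9, 1.8]]
top board ends x,y,z pct [[-5.3, 45.6, -10.9], [-0.1, 59.6, -0.7], [5.1, 75.4, 3.0]]
-20 97 [[-14.3, -7.2], [9.5, 16.3], [15.
[... 153 characters left out ...]
16.9]]
40 71 [[-15.8, -7.4], [-12.3, 8.6], [29.6, 17.6]]
55 109 [[-33.5, -1.4], [-13.2, 10.2], [34.2, 18.1]]
70 109 [[-26.5, 5.2], [-15.4, 11.9], [34.2, 17.7]]
85 116 [[-42.6, -7.5], [31.5, 7.8], [43.3, 14.6]]
100 87 [[-44.5, -6.6], [30.7, 8.6], [43.6, 18.2]]
115 66 [[13.2, 4.4], [24.2, 15.9], [28.5, 18.8]]
130 55 [[15.4, 5.2], [22.0, 14.8], [44.6, 21.2]]
145 113 [[25.7, -6.7], [38.8, 5.2], [44.7, 12.6]]
160 56 [[32.5, -7.2], [36.7, 6.2], [38.5, 14.9]]
175 111 [[23.9, -11.8], [34.1, 15.4], [37.4, 29.6]]
[ 572.04400901 -221.79283713  234.02467436] 42.33194250232628 [-0.606087    0.38110931 -0.74538607] 7.9
tcp in edge frame [ 0.   0.3 66.2]
travel [-0.001, -0.0, 0.021] twist [0.001, 0.0, 0.0]
```

View pics/l3.png

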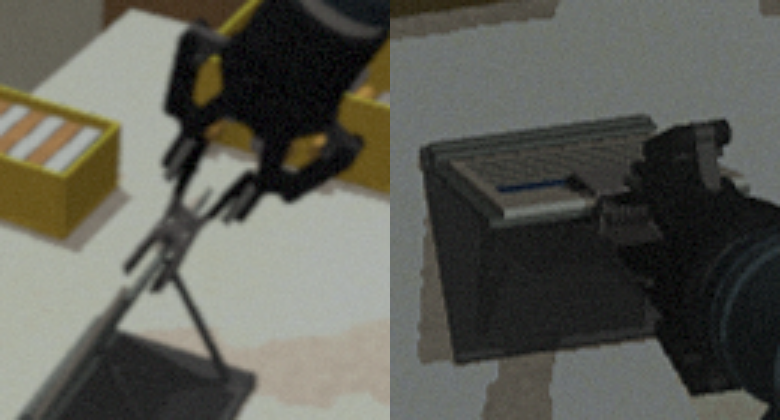

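Jaws have shut on the board, with a light residual on the handles. Opening fully and backing out along the slope.

Request:
{"method": "apply_moves", "body": {
  "steps": [
    {"travel":[0,0,0],"twist":[0,0,0]},
    {"travel":[0,0,0],"twist":[0,0,0]},
    {"travel":[0,0,0],"twist":[0,0,0]},
    {"travel":[0,0,0],"twist":[0,0,0]},
    {"travel":[0,0,0],"twist":[0,0,0]}
  ],
  "claw": 1
}}

```text
clock: 8.4
tcp_pos: [572.1, -221.8, 234.2]
orientation: [1.928, 2.039, 0.453]
wrist_force: [-0.0, -0.1, 0.5]
finger_gap: 85.3
finger_force: 0.0
```

Request:
{"method": "apply_moves", "body": {
  "steps": [
    {"travel":[0,0,-0.08],"twist":[0,0,0]},
    {"travel":[0,0,-0.2],"twist":[0,0,0]},
    {"travel":[0,0,-0.35],"twist":[0,0,0]},
    {"travel":[0,0,-0.5],"twist":[0,0,0]},
    {"travel":[0,0,-0.5],"twist":[0,0,0]}
  ]
}}

```text
clock: 8.9
tcp_pos: [520.2, -226.3, 353.8]
orientation: [1.921, 2.032, 0.453]
wrist_force: [1.1, -0.2, 0.5]
finger_gap: 85.2
finger_force: 0.0
```

```bash
python3 look.py pics/l4.png 190
```

```text
side board ends x,y,z pct [[-4.6, -75.7, -2.9], [-0.1, -61.8, -0.0], [4.9, -47.5, 2.4]]
side board ends x,y,z pct [[-4.7, 46.2, -10.8], [-0.7, 62.4, -0.7], [4.8, 74.5, 1.8]]
-20 60 [[-12.1, -8.0], [-4.8, 16.1], [12.3, 20.8]]
-5 68 [[-12.5, -7.9], [0.2, 16.4], [12.5, 28.8]]
10 141 [[-11.8, -15.2], [0.1, 12.6], [11.9, 18.4]]
25 57 [[-14.2, -12.5], [9.1, 8.2], [14.2, 18.0]]
40 54 [[-18.1, -12.7], [13.1, 13.0], [19.3, 16.2]]
55 76 [[-23.6, -12.4], [15.8, 13.8], [23.0, 17.5]]
70 104 [[-26.8, -14.9], [19.6, 4.4], [26.8, 17.2]]
top board ends x,y,z pct [[-4.8, -60.7, -10.1], [0.7, -51.3, -0.6], [5.0, -45.1, 2.5]]
top board ends x,y,z pct [[-5.1, 45.5, -10.9], [0.1, 59.2, -0.5], [5.2, 75.4, 3.4]]
-20 77 [[-10.4, -12.3], [11.0, 16.2], [13.3, 28.8]]
-5 139 [[-10.6, -28.9], [1.7, 15.5], [13.1, 29.2]]
10 224 [[-10.5, -13.5], [0.1, 4.8], [13.0, 19.0]]
25 106 [[-14.3, -13.5], [-10.7, 2.9], [11.9, 17.4]]
40 81 [[-17.5, -12.9], [-14.4, 3.0], [15.7, 17.6]]
55 125 [[-20.5, -12.7], [-17.4, 6.0], [21.3, 18.0]]
70 218 [[-27.0, -13.5], [-20.4, 2.9], [27.2, 17.7]]
175 13 [[-41.9, -4.9], [-40.8, 2.3], [-40.5, 7.9]]
[ 519.59823253 -225.27021056  348.61400067] 85.83893405236262 [-0.48492732  0.88810082 -0.8471152 ] 9.0
tcp in edge frame [  0.8  -0.3 192.3]
travel [0.001, -0.003, 0.009] twist [0.005, 0.004, 0.001]
```

View pics/l4.png

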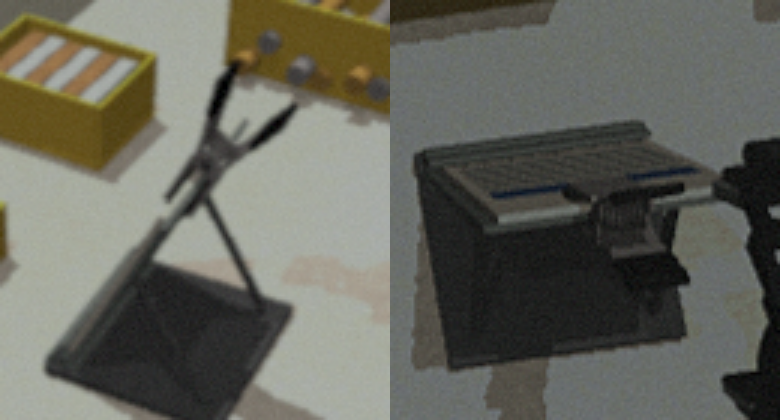

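```bash
python3 - <<'E'
from h import *
Rg=Rt(3.2,25);ax=Rg.as_matrix();z=ax[:,2];e=np.array([600,-220.5,174.])
M=np.stack([ax[:,1],np.cross(-z,ax[:,1]),-z],1)
for c in('side','top'):
    p,d=robot.capture(c);W=(cloud(c,d).reshape(-1,3)-e)@M
    k=W[(abs(W[:,1])<28)&(abs(W[:,0])<35)&(W[:,2]<130)&(W[:,2]>-80)]
    b=k[(abs(k[:,0])>9)&(k[:,2]<30)]
    print(c,'handle top',k[:,2].max(),'tips: back',b[b[:,0]<0][:,2].min(),'front',b[b[:,0]>0][:,2].min(),np.percentile(b[:,1],[1,99]))
    k=W[(W[:,0]>2)&(W[:,0]<7)&(W[:,2]<-2)&(W[:,2]>-60)&(abs(W[:,1])<90)]
    print('chart y',np.percentile(k[:,1],[.5,99.5]))
E
```

```text
side handle top 81.50419217163045 tips: back -28.757973615667524 front -27.578483677975342 [-10.86052396  19.45435489]
chart y [-56.29482151  66.77136254]
top handle top 83.63535389651214 tips: back -25.525544985215856 front -29.554581341496352 [-14.35543947  19.59220264]
chart y [-71.47508043  67.17925908]
```

Pads are centred about 20 mm below the edge, with y ≈ +2 mm against a chart centre of about -2 mm. That is all within limits, so I'm handing in.

```bash
python3 -c "
from workcell import robot
print(robot.hand_in())"
```

```text
the job is handed in; nothing more can be done
None
```

The spring clamp is off the rack and clipped over the chart and back plate near mid-edge, in line with the slope, with its pads about 20 mm below the edge. The gripper is clear of it, and I handed the job in at about 9 s; the hand-in returned no verdict.

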